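Shut the blood centrifuge and start the spin

ROBOT

A 6-joint arm with a two-finger parallel gripper is mounted at the origin on the work surface. World frame = base frame: x ahead of the robot, y to its left, z up, the work surface at z = 0. Lengths are in mm, angles in rad, forces in N, time in s.
With the tool pointing down it reaches from about 350 to 775 mm from the base axis. Payload 7.3 kg.
Tool frame: the origin (TCP) lies at the very end of the fingers, on their centre line; the grasp point (between the pads) lies 19 mm behind it; z points along the fingers, y is the line along which they close (so a half turn about z gives the same grasp; the last joint's range is limited). The gripper opens to 92 mm and grips with 3 to 60 N. Pads are 19 mm wide; open, the fingers measure 130 mm over their backs; the gripper's body (75 mm by 190 mm) begins 47 mm behind the grasp point.
Start: joints at [1.012, 0.342, 1.524, -0, 1.275, -0.146], TCP at [210.605, 480.927, 226.741] pointing down, gripper open.
Joint ranges: [-2.53, 2.53], [-0.77, 2.02], [0.04, 2.7], [-1, 4.14], [0.28, 2.66], [-3.11, 3.11]. Speed limits (rad/s): [2.57, 2.57, 3.14, 3.14, 3.14, 3.14].

INTERFACE

Orientations are given as [roll, pitch, yaw] about the fixed x, y, z axes, in that order (R = Rz(yaw) Ry(pitch) Rx(roll)).
In Python, from plant import * gives the robot as it stands.
- The arm moves only by the tool arm_command, never from a script. Its arguments are lists of equal length, an entry for each row: "gripper": the finger opening in mm, from 0 to 91.8; "dp": the shift along the tool's x, y, z in units of 25 mm (1.0 is 25 mm), a list of three; "twist": the turn about the tool's z in units of 5 degrees (1.0 is 5 degrees). A call has exactly 5 rows; each row shifts and turns the commanded pose from where the row before left it, along the tool's axes as they then stand; what a row does not reach is not made up. A row lasts 1/8 s, in which the tool goes at most 62.5 mm and 10.7 degrees, less where a joint would pass 70% of its speed; a pose out of reach is approached as far as the arm can. A call is refused whole if a number of a shift passes 1 or a number of a turn 1, either way. A call with a gripper value outside its range is refused whole. The fingers move at their own pace and stop on an object; the grip force is fixed at half the most. Time passes only in rows, so rows that do not move let the fingers close, or fill a call up. It gives the time, the measured TCP pose, the force, the opening and the grip force at its end, in the units of the state.
- get_obs(): the state, without advancing time (a new reading comes with each control period).
- capture(name): name is "scene" or "top" or "wrist"; returns the picture (384x512x3 uint8, red, green, blue); there is no depth.
- get_calibration(name): a dict with "mtx" (3x3 intrinsics, pixels), "position" and "attitude" of the camera in the world; the wrist camera has in their place "mount" (4x4, takes a point from camera to tool coordinates, whose origin is the TCP and whose axes are the flange's). Camera axes: x right, y down, z forward; pixel columns grow to the right and rows downward; lengths in mm; the calibration is good to about 2 mm. A picture is of the moment at which its call begins: read the wrist's pose just before it. get_calibration takes no time and is no camera call.
- close_job(): hands the job in; it is judged then, once.
The state is a dict: "time": time; "joint_positions": joint angles; "dq": joint speeds; "tau": joint torques, N m; "tool_pos": TCP position; "tcp_rot": TCP orientation; "contact_force": force on the tool from outside, world axes, zero at the start; "moment": the same for the moment, N m; "grip_width": finger opening in mm; "finger_force": force on a finger pad.
Only numpy, scipy, OpenCV 4.12 (cv2) and the standard library are available. Lean on these libraries where they do the work, as an engineer would, in place of code of your own. Each camera call takes 0.05 s, during which the arm holds its last target. There are 200 camera calls.

TASK

The centrifuge is loaded: with the fingertips, push its open lid gently over and down until it is fully home on the bowl, without letting it slam, then press the green start key all the way in and let it go. Do not press start while the lid is still up, keep off the red stop key, do not lift the lid any further open, and leave the rack, bottle, tray and marker around the machine where they are.

Things in the scene. Friction and masses are not known exactly. Their poses are not given: they have to be found in the camera images.
- centrifuge: White bench-top blood centrifuge, 300 mm deep (x), 310 mm wide (y), fixed. Origin at the centre of its underside; x runs from its front (key panel) to its back (hinge), y to its left seen from the front, z up. Flat deck 88 mm above the bench; on it the open round bowl with the rotor: centre 25 mm behind the origin, outside radius 101 mm, rim 118 mm above the bench.
- lid_hinge (a point): Point on the lid's hinge axis, midway along it: 138 mm behind the centrifuge's origin, 116 mm above the bench. The axis is level and runs along the centrifuge's y.
- lid (a joint): Lid angle, rad: 0 = fully home, level on the bowl; grows as its front edge rises (pi/2 upright, stop 1.75). Starts at 0.8 to 1.25: slanting up, leaning to the machine's front. Stiff hinge (about 0.6 N m: 1 to 4 N of push near the front edge): the lid stays where it is left, neither falls nor springs back.
- lid_front (a point): Point on the lid's flat outer (upper) face near its front edge: 205 mm from the hinge axis along the lid, 18 mm out from the axis. The lid is a round white disc 214 mm across, centre 113 mm from the axis; outer face 134 mm above the bench when shut. Site axes turn with the lid: x from front edge to hinge, z out of the outer face.
- start_key_top (a point): Centre of the top face of the green start key, 22 x 26 mm, on the right-hand (-y) end of the front panel: 118 mm in front of and 105 mm to the right of the centrifuge's origin, 95 mm above the bench when not pressed.
- start_key (a joint): How far the green start key is pressed down, in m: 0 = up, 0.004 = fully in. Sprung: about 1.6 N to begin, 5 N fully in; comes up again when let go.
- stop_key_top (a point): Centre of the top face of the red stop key, the same size and height, 75 mm to the left (+y) of the start key. Not to be pressed.
- stop_key (a joint): How far the red stop key is pressed, in m, as for the start key.
- tube_rack: White stepped tube rack with small tubes, loose, 100 x 170 mm, up to 115 mm high, beside the machine's left. Origin at the middle of its underside. Bystander.
- stain_bottle: Amber bottle with orange cap, 40 mm across, 82 mm high, standing beside the front of the machine, left or right. Origin at the centre of its underside. Bystander.
- sealant_tray: Low white tray of sealing wax, 60 x 95 x 14 mm, beside the front of the machine on the other side from the bottle. Origin at the centre of its underside. Bystander.
- marker: White marker pen with orange cap, 140 mm long, 16 mm thick, lying beside the machine's right. Origin on its underside near the middle. Bystander.

How it is judged (in metres and radians):
On the way, in this order (a step that is already met when the one before it is completed fails the run):
1. the lid is pushed down until it is home on the bowl (value of joint lid below 0.03 rad), for 0.2 s.
2. the green start key is pressed in (value of joint start_key above 0.003 m), for 0.05 s.
At the end, for the whole second after the job is handed in: The lid is home (within 0.03 rad, about 6 mm at its front edge), the start key has been pressed at least 3 mm of its 4 mm after that and is up again, the stop key is up, and the rack, bottle, tray and marker are within 20 mm of where they stood, the bottle upright (value of joint lid below 0.03 rad and value of joint each of start_key, stop_key below 0.001 m and distance of each of tube_rack, stain_bottle, sealant_tray, marker from where it was at the start of the episode below 0.02 m and angle between stain_bottle's own z axis and vertical below 0.2 rad); the robot touches nothing.
It fails at once if the lid is slammed or flung down (faster than 2 rad/s) (velocity of joint lid below -2 rad/s).
It fails at once if the lid is lifted further open (value of joint lid above 1.4 rad).
It fails at once if start is pressed while the lid is still up (value of joint start_key above 0.002 m and value of joint lid above 0.06 rad).
It fails at once if the red stop key is pressed (value of joint stop_key above 0.002 m).
It fails at once if a bystander is shoved, carried off or knocked over (distance of any of tube_rack, stain_bottle, sealant_tray, marker from where it was at the start of the episode above 0.03 m or angle between stain_bottle's own z axis and vertical above 0.5 rad).
It also fails if it takes over 42 s, if anything falls off the work surface, if the arm or the gripper's body presses on something with over 40 N, if the wrist force passes 120 N, or if a joint passes its speed limit or range.

## Working session

There is one attempt and no reset: what is moved stays moved. The work goes in short steps, Python scripts to look and compute and a tool call to move; the robot and the scene stay as the last step left them, time stands still between calls to the robot, and variables do not carry over. Pictures are saved under pics/ and viewed, at most 10 in all, crops included, and the job is handed in when it is done.

Besides the shell and the picture viewer there is one more tool, called after "Call:" in YAML: its name, and indented under it one key for each argument. arm_command: Moves the arm, as the interface text tells. Its arguments: {"type":"object","properties":{"gripper":{"type":"array"},"dp":{"type":"array"},"twist":{"type":"array"}},"required":["gripper","dp","twist"]}

```bash
mkdir -p pics; cat > h.py <<'E'
from plant import *
import numpy as np, cv2
def save(n,f):
    im=capture(n); cv2.imwrite('pics/'+f,cv2.cvtColor(im,cv2.COLOR_RGB2BGR)); return im
E
python3 - <<'E'
from h import *
o=get_obs(); print(o)
for n in ('scene','top','wrist'): print(n,get_calibration(n))
a=save('scene','s0.png'); b=save('top','t0.png')
E
```

```text
{'time': 0.0, 'joint_positions': array([ 1.01198522e+00,  3.42747757e-01,  1.52503376e+00, -1.43410675e-05,
        1.27536988e+00, -1.46022139e-01]), 'dq': array([-9.75308229e-04, -4.15926042e-04, -1.40218533e-04, -8.55932417e-05,
       -1.51213560e-03, -7.87526536e-04]), 'tau': array([-1.50230029e-03, -4.31237984e+01, -2.44220102e+01,  7.17254123e-02,
        5.59319579e-02, -8.06133494e-05]), 'tool_pos': array([210.38818021, 480.55668318, 226.02611787]), 'tcp_rot': array([-3.14004851e+00, -2.13234869e-04,  2.72880770e+00]), 'contact_force': array([ 0.22081992,  0.43506965, -0.31080858]), 'moment': array([-0.00631743, -0.05884974,  0.05450524]), 'finger_force': 0.0, 'grip_width': 91.85886390095877}
scene {'mtx': array([[401.18498563,   0.        , 259.18024278],
       [  0.        , 401.18498563, 192.90597511],
       [  0.        ,   0.        ,   1.        ]]), 'position': array([645.99795438, 634.2062507 , 818.92397925]), 'attitude': array([-2.45525278, -0.00716258,  2.99665274])}
top {'mtx': array([[355.59317037,   0.        , 253.2623532 ],
       [  0.        , 355.59317037, 192.84879019],
       [  0.        ,   0.        ,   1.        ]]), 'position': array([ 413.41581925,   52.44028291, 1034.88460011]), 'attitude': array([-2.98017003,  0.00375504, -1.57098865])}
wrist {'mtx': array([[280.95807279,   0.        , 257.44436245],
       [  0.        , 280.95807279, 192.04807209],
       [  0.        ,   0.        ,   1.        ]]), 'mount': array([[ 5.09826223e-04, -9.51221508e-01, -3.08508319e-01,
         8.42332135e+01],
       [ 9.99999799e-01,  6.01519108e-04, -2.02107331e-04,
         1.18552120e-02],
       [ 3.77822488e-04, -3.08508154e-01,  9.51221623e-01,
        -1.57356355e+02],
       [ 0.00000000e+00,  0.00000000e+00,  0.00000000e+00,
         1.00000000e+00]])}
```

View pics/s0.png

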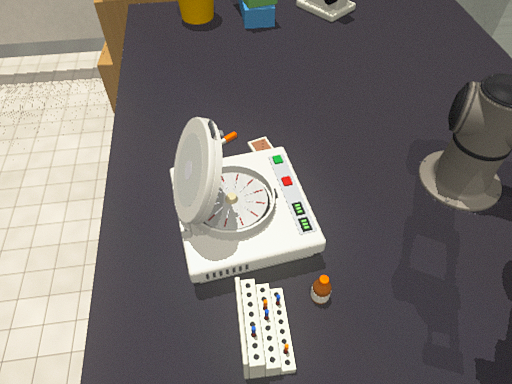

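View pics/t0.png

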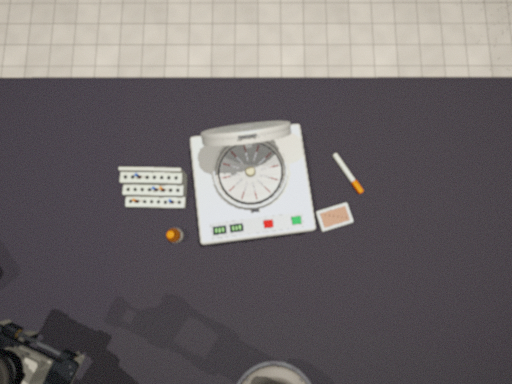

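The pictures show the machine with its key panel facing the robot. Green key is near (296,220) and red near (268,224) in the top view; (278,160) and (287,181) in the scene view. The lid is steep: its outer-face ellipse is around (190,170) in the scene view, its edge is around (247,130) in the top view. The bottle is on the left, the tray and marker on the right.

```bash
cat >> h.py <<'E'
from scipy.spatial.transform import Rotation as Ro
def cam(n):
    c=get_calibration(n); return c['mtx'],np.array(c['position']),Ro.from_euler('xyz',c['attitude']).as_matrix()
def ray(n,uv):
    K,p,R=cam(n); d=R@np.linalg.solve(K,[uv[0],uv[1],1.]); return p,d/np.linalg.norm(d)
def onz(n,uv,z):
    p,d=ray(n,uv); return p+d*(z-p[2])/d[2]
def onplane(n,uv,q,nn):
    p,d=ray(n,uv); return p+d*(nn@(q-p))/(nn@d)
def proj(n,P):
    K,p,R=cam(n); v=K@(R.T@(np.asarray(P)-p)); return v[:2]/v[2]
def blob(im,col,box):
    u0,v0,u1,v1=box; s=im[v0:v1,u0:u1].astype(int); r,g,b=s[...,0],s[...,1],s[...,2]
    m=(g>r+50)&(g>b+30) if col=='g' else (r>g+80)&(r>b+80)
    y,x=np.nonzero(m); return np.array([x.mean()+u0,y.mean()+v0]),len(x)
E
python3 - <<'E'
from h import *
a=cv2.imread('pics/s0.png')[...,::-1]; b=cv2.imread('pics/t0.png')[...,::-1]
P={}
for n,im,bg,br in (('scene',a,(268,150,288,168),(279,173,296,190)),('top',b,(285,210,308,230),(258,214,278,234))):
    for c,bx in (('g',bg),('r',br)):
        uv,k=blob(im,c,bx); P[n,c]=onz(n,uv,95); print(n,c,uv.round(1),k,P[n,c].round(1))
g=(P['scene','g']+P['top','g'])/2; r=(P['scene','r']+P['top','r'])/2
yh=(r-g); print(np.linalg.norm(yh)); yh/=np.linalg.norm(yh)
# deck corners for yaw check: top view left/right front & back edges
cv2.imwrite('pics/crop.png',np.hstack([cv2.resize(a[100:290,150:340],(600,600),interpolation=2)[...,::-1][:, :400],cv2.resize(b[105:255,180:330],(600,600),interpolation=2)[...,::-1][:,:400]]))
xh=np.array([yh[1],-yh[0],0]); O=g+118*xh+105*yh; O[2]=0
print('O',O.round(1),'yaw',np.arctan2(xh[1],xh[0]))
for th in (0.8,0.9,1.0,1.1,1.2,1.3):
    f=lambda s,t:O+xh*(138-s*np.cos(th)+t*np.sin(th)*1)+np.array([0,0,116+s*np.sin(th)+t*np.cos(th)])
    print(th,'centre scene',proj('scene',f(113,18)).round(1),'front edge scene',proj('scene',f(220,18)).round(1),'front top',proj('top',f(220,18)).round(1))
E
```

```text
scene g [277.3 159. ] 67 [494.4 -54.4  95. ]
scene r [286.4 180.4] 79 [485.1  18.9  95. ]
top g [296.1 219.6] 62 [494.6 -57.4  95. ]
top r [268.  223.3] 59 [484.9  17.   95. ]
74.47346260358115
O [598.2  63.3   0. ] yaw 0.12811443587419613
0.8 centre scene [205.9 172.6] front edge scene [240.2 138.3] front top [249.7 165.2]
0.9 centre scene [200.9 171.5] front edge scene [230.9 134.8] front top [248.5 155.7]
1.0 centre scene [195.6 170.7] front edge scene [220.8 132.1] front top [247.3 145.7]
1.1 centre scene [190.1 170.4] front edge scene [209.8 130.2] front top [246.  135.2]
1.2 centre scene [184.4 170.5] front edge scene [198.1 129.2] front top [244.7 124.5]
1.3 centre scene [178.6 171. ] front edge scene [186.  129.1] front top [243.3 113.9]
```

View pics/crop.png

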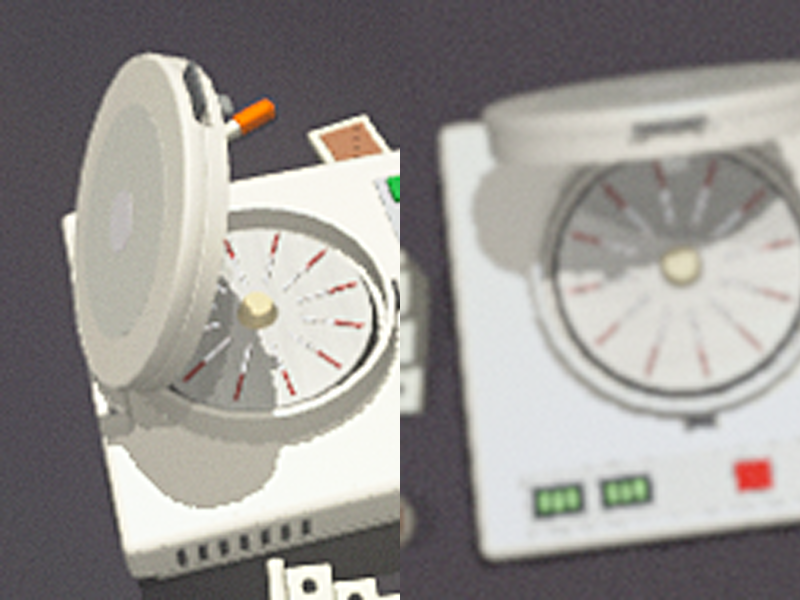

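Call:
arm_command:
  gripper: [0, 0, 0, 0, 0]
  dp:
    - [0, 0, -1]
    - [0, 0, -1]
    - [0, 0, -1]
    - [0, 0, -1]
    - [0, 0, -1]
  twist: [-1, -1, -1, -1, -1]

```text
time: 0.72
tool_pos: [210.5, 480.7, 352.1]
tcp_rot: [-3.141, -0.0, -3.115]
contact_force: [0.0, 0.4, 0.9]
grip_width: 46.6
finger_force: 0.0
```

Call:
arm_command:
  gripper: [0, 0, 0, 0, 0]
  dp:
    - [0, 0, -1]
    - [0, 0, 0]
    - [0, 0, 0]
    - [0, 0, 0]
    - [0, 0, 0]
  twist: [-1, -0.2, 0, 0, 0]

```text
time: 1.35
tool_pos: [210.5, 480.7, 375.9]
tcp_rot: [-3.141, -0.001, -3.014]
contact_force: [0.3, 0.1, -0.2]
grip_width: 0.9
finger_force: 0.0
```

```bash
cat >> h.py <<'E'
O=np.array([598.2,63.3,0]); YAW=0.1281
xh=np.array([np.cos(YAW),np.sin(YAW),0]); yh=np.array([-np.sin(YAW),np.cos(YAW),0])
def M(P): d=np.asarray(P)-O; return np.array([d@xh,d@yh,d[2]])
def W(m): return O+xh*m[0]+yh*m[1]+np.array([0,0,m[2]])
def st():
    o=get_obs(); print('t',round(o['time'],2),'m',M(o['tool_pos']).round(1),'w',o['tool_pos'].round(1),'rot',o['tcp_rot'].round(3),'F',o['contact_force'].round(1),'grip',round(o['grip_width'],1)); return o
def lidpt(th,s,t=18): return np.array([138-s*np.cos(th)+t*np.sin(th),0,116+s*np.sin(th)+t*np.cos(th)])
E
python3 - <<'E'
from h import *
o=st(); print(o['joint_positions'].round(3))
for th in np.arange(1.2,-.05,-.1): print(round(th,2),lidpt(th,200).round(0)[[0,2]])
p,d=ray('scene',(188,170.3)); P=onplane('scene',(188,170.3),O,yh); m=M(P); print(m, np.arctan2(m[2]-116,138-m[0])-np.arctan2(18,113))
E
```

```text
t 1.35 m [-331.2  463.6  375.9] w [210.5 480.7 375.9] rot [-3.141e+00 -1.000e-03 -3.014e+00] F [ 0.3  0.1 -0.2] grip 0.9
[ 1.012  0.275  1.216 -0.     1.652 -0.687]
1.2 [ 82. 309.]
1.1 [ 63. 302.]
1.0 [ 45. 294.]
0.9 [ 28. 284.]
0.8 [ 12. 272.]
0.7 [ -3. 259.]
0.6 [-17. 244.]
0.5 [-29. 228.]
0.4 [-39. 210.]
0.3 [-48. 192.]
0.2 [-54. 173.]
0.1 [-59. 154.]
-0.0 [-62. 134.]
[ 1.06804728e+02 -7.21913595e-14  2.26341281e+02] 1.1373057448450006
```

Call:
arm_command:
  gripper: [0, 0, 0, 0, 0]
  dp:
    - [-1, -1, 0]
    - [-1, -1, 0]
    - [-1, -1, 0]
    - [-1, -1, 0]
    - [-1, -1, 0]
  twist: [0, 0, 0, 0, 0]

```text
time: 1.98
tool_pos: [351.3, 372.1, 376.4]
tcp_rot: [-3.141, -0.0, -3.014]
contact_force: [-0.3, 0.1, 0.3]
grip_width: 0.3
finger_force: 0.0
```

Call:
arm_command:
  gripper: [0, 0, 0, 0, 0]
  dp:
    - [-1, -1, 0]
    - [-1, -1, 0]
    - [-1, -1, 0]
    - [-1, -1, 0]
    - [-1, -1, 0]
  twist: [0, 0, 0, 0, 0]

```text
time: 2.6
tool_pos: [491.3, 264.1, 376.4]
tcp_rot: [3.142, -0.0, -3.014]
contact_force: [0.4, 0.8, 0.4]
grip_width: 0.4
finger_force: 0.0
```

```bash
python3 -c "
from h import *
st()"
```

```text
t 2.6 m [-80.4 212.8 376.4] w [491.3 264.1 376.4] rot [ 3.142 -0.    -3.014] F [0.4 0.8 0.4] grip 0.4
```

Call:
arm_command:
  gripper: [0, 0, 0, 0, 0]
  dp:
    - [-1, -1, 0]
    - [-1, -1, 0]
    - [-1, -1, 0]
    - [-1, -1, 0]
    - [-1, -1, 0]
  twist: [0, 0, 0, 0, 0]

```text
time: 3.22
tool_pos: [631.3, 156.2, 376.2]
tcp_rot: [3.141, -0.001, -3.014]
contact_force: [1.3, 0.6, 0.1]
grip_width: 0.2
finger_force: 0.0
```

Call:
arm_command:
  gripper: [0, 0, 0, 0, 0]
  dp:
    - [-1, -1, 0]
    - [-1, -1, 0]
    - [-1, -1, 0]
    - [0, -0.4, 0]
    - [0, 0, 0]
  twist: [0, 0, 0, 0, 0]

```text
time: 3.85
tool_pos: [715.5, 81.8, 376.2]
tcp_rot: [3.141, -0.001, -3.014]
contact_force: [-0.7, 0.3, 0.0]
grip_width: 0.4
finger_force: 0.0
```

```bash
python3 -c "
from h import *
o=st(); print(o['joint_positions'].round(2)); save('scene','s1.png')"
```

```text
t 3.85 m [118.7   3.3 376.2] w [715.5  81.8 376.2] rot [ 3.141e+00 -1.000e-03 -3.014e+00] F [-0.7  0.3  0. ] grip 0.4
[ 0.01  0.76  0.41  0.    1.97 -1.69]
```

View pics/s1.png

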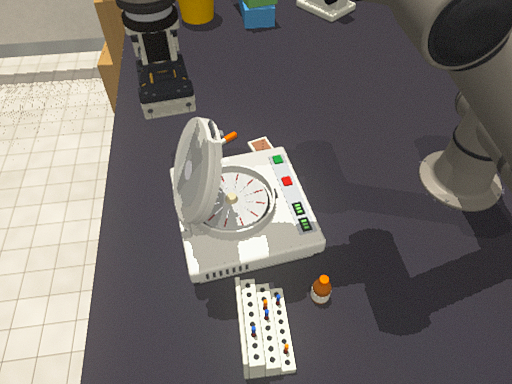

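The scene view shows the gripper body at (165,90), beyond the lid; the lid and bystanders are unmoved. I'll check where the TCP should project.

```bash
python3 -c "
from h import *
p=get_obs()['tool_pos']
for dz in (0,66,150): print(proj('scene',p+[0,0,dz]).round(0))
for th in (1.05,1.14,1.2): print(th, proj('scene',W(lidpt(th,220))).round(0))
"
```

```text
[170. 113.]
[163.  80.]
[152.  29.]
1.05 [215. 131.]
1.14 [205. 130.]
1.2 [198. 129.]
```

```bash
python3 -c "
import cv2
a=cv2.imread('pics/s1.png')[0:150,100:250]; cv2.imwrite('pics/c1.png',cv2.resize(a,(600,600),interpolation=2))"
```

```text
(no output)
```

View pics/c1.png

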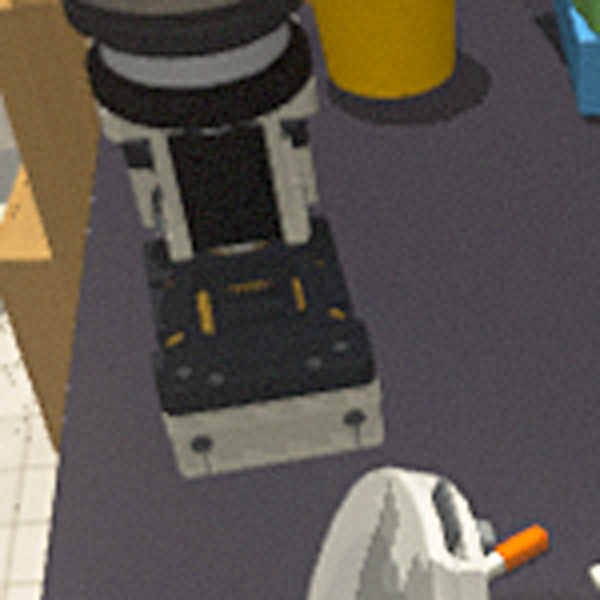

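Call:
arm_command:
  gripper: [0, 0, 0, 0, 0]
  dp:
    - [0, 0, 1]
    - [0, 0, 1]
    - [0, -0.1, 0.6]
    - [0.5, 0, 0]
    - [0.5, 0, 0]
  twist: [0, 0, 0, 0, 0]

```text
time: 4.53
tool_pos: [689.9, 78.0, 312.7]
tcp_rot: [3.141, 0.001, -3.012]
contact_force: [0.5, 0.4, 0.2]
grip_width: 0.6
finger_force: 0.0
```

Call:
arm_command:
  gripper: [0, 0, 0, 0, 0]
  dp:
    - [0.4, 0, 0]
    - [0.4, 0, 0]
    - [0.3, 0, 0.1]
    - [0, 0, 0]
    - [0, 0, 0]
  twist: [0, 0, 0, 0, 0]

```text
time: 5.15
tool_pos: [663.7, 73.3, 309.4]
tcp_rot: [-3.142, -0.0, -3.013]
contact_force: [-0.4, 0.1, 0.2]
grip_width: 0.2
finger_force: 0.1
```

```bash
python3 -c "
from h import *
o=st();b=save('top','t1.png');a=save('scene','s2.png')
cv2.imwrite('pics/c2.png',np.hstack([cv2.resize(x,(400,600),interpolation=2)[...,::-1] for x in (a[100:250,140:240],b[80:230,200:300])]))"
```

```text
t 5.15 m [ 66.3   1.5 309.4] w [663.7  73.3 309.4] rot [-3.142 -0.    -3.013] F [-0.4  0.1  0.2] grip 0.2
```

View pics/c2.png

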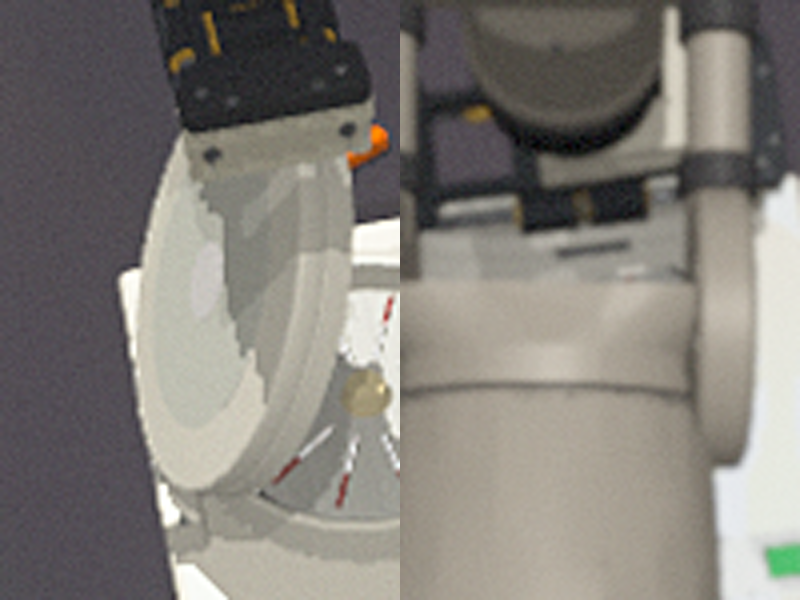

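The crops show the fingertips on the lid's outer face near its front edge. The face centre is at about (191,170) in the full picture, so the lid has started down (about 1.08 rad). Next I work out the arc.

```bash
cat >> h.py <<'E'
def arc(a0,a1,n,s0,s1,p0):
    p=np.array(p0,float)
    for a,s in zip(np.linspace(a0,a1,n+1)[1:],np.linspace(s0,s1,n+1)[1:]):
        t=lidpt(a,s)+[9.5,0,0]; d=((t-p)/25); print(round(a,2),t.round(0)[[0,2]],'dp',(-d[0]).round(2),(-d[2]).round(2)); p=t
E
python3 -c "
from h import *
arc(1.08,-0.04,20,207,200,M(get_obs()['tool_pos']))"
```

```text
1.02 [ 55. 302.] dp 0.44 0.29
0.97 [ 45. 296.] dp 0.4 0.23
0.91 [ 36. 290.] dp 0.39 0.25
0.86 [ 26. 283.] dp 0.37 0.27
0.8 [ 17. 276.] dp 0.36 0.29
0.74 [  9. 268.] dp 0.34 0.31
0.69 [  1. 260.] dp 0.32 0.33
0.63 [ -7. 251.] dp 0.3 0.35
0.58 [-14. 242.] dp 0.28 0.36
0.52 [-20. 233.] dp 0.26 0.38
0.46 [-26. 223.] dp 0.24 0.39
0.41 [-32. 213.] dp 0.22 0.4
0.35 [-36. 203.] dp 0.19 0.41
0.3 [-41. 192.] dp 0.17 0.42
0.24 [-44. 181.] dp 0.15 0.43
0.18 [-47. 171.] dp 0.12 0.44
0.13 [-50. 160.] dp 0.1 0.44
0.07 [-51. 148.] dp 0.07 0.45
0.02 [-53. 137.] dp 0.05 0.45
-0.04 [-53. 126.] dp 0.02 0.45
```

Call:
arm_command:
  gripper: [0, 0, 0, 0, 0]
  dp:
    - [0.44, 0, 0.29]
    - [0.4, 0, 0.23]
    - [0.39, 0, 0.25]
    - [0.37, 0, 0.27]
    - [0.36, 0, 0.29]
  twist: [0, 0, 0, 0, 0]

```text
time: 5.88
tool_pos: [615.6, 66.6, 276.2]
tcp_rot: [-3.141, 0.001, -3.014]
contact_force: [0.2, -0.0, 3.1]
grip_width: 0.4
finger_force: 1.1
```

Call:
arm_command:
  gripper: [0, 0, 0, 0, 0]
  dp:
    - [0.34, 0, 0.31]
    - [0.32, 0, 0.33]
    - [0.3, 0, 0.35]
    - [0.28, 0, 0.36]
    - [0.26, 0, 0.38]
  twist: [0, 0, 0, 0, 0]

```text
time: 6.5
tool_pos: [578.2, 61.9, 232.6]
tcp_rot: [-3.141, 0.0, -3.013]
contact_force: [0.4, 0.7, 2.0]
grip_width: 0.5
finger_force: 0.9
```

```bash
python3 -c "
from h import *
o=st();a=save('scene','s3.png')
m=M(o['tool_pos'])-[9.5,0,0]
print('th',np.arctan2(m[2]-116,138-m[0])-np.arcsin(18/np.hypot(m[2]-116,138-m[0])),'s',np.hypot(m[2]-116,138-m[0]))
cv2.imwrite('pics/c3.png',cv2.resize(a[70:290,110:340],(690,600),interpolation=2)[...,::-1])"
```

```text
t 6.5 m [-20.    1.1 232.6] w [578.2  61.9 232.6] rot [-3.141  0.    -3.013] F [0.4 0.7 2. ] grip 0.5
th 0.5196145891508971 s 204.09214820004058
```

View pics/c3.png

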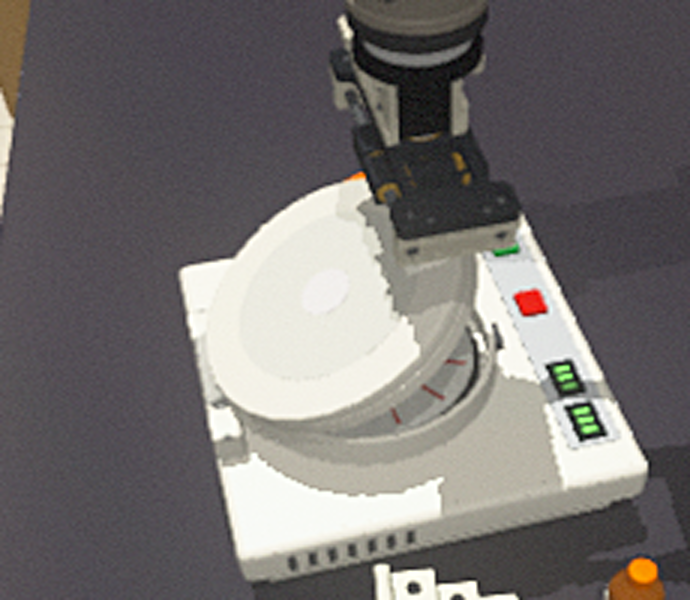

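The lid is following the fingertips and is about half shut (face centre at (325,290) in the crop); contact force is about 3 N. I continue along the arc.

Call:
arm_command:
  gripper: [0, 0, 0, 0, 0]
  dp:
    - [0.24, 0, 0.39]
    - [0.22, 0, 0.4]
    - [0.19, 0, 0.41]
    - [0.17, 0, 0.42]
    - [0.15, 0, 0.43]
  twist: [0, 0, 0, 0, 0]

```text
time: 7.18
tool_pos: [553.8, 58.9, 180.7]
tcp_rot: [3.141, -0.0, -3.013]
contact_force: [-0.8, 0.1, 2.3]
grip_width: 0.2
finger_force: 0.8
```

Call:
arm_command:
  gripper: [0, 0, 0, 0, 0]
  dp:
    - [0.12, 0, 0.44]
    - [0.1, 0, 0.44]
    - [0.07, 0, 0.45]
    - [0.05, 0, 0.4]
    - [0, 0, 0.1]
  twist: [0, 0, 0, 0, 0]

```text
time: 7.8
tool_pos: [545.4, 57.8, 134.9]
tcp_rot: [3.141, -0.001, -3.013]
contact_force: [-1.6, -0.5, 1.9]
grip_width: 0.7
finger_force: 0.7
```

```bash
python3 -c "
from h import *
st()"
```

```text
t 7.8 m [-53.1   1.3 134.9] w [545.4  57.8 134.9] rot [ 3.141e+00 -1.000e-03 -3.013e+00] F [-1.6 -0.5  1.9] grip 0.7
```

Now I press gently until the force rises, which means the lid is home.

Call:
arm_command:
  gripper: [0, 0, 0, 0, 0]
  dp:
    - [0, 0, 0.05]
    - [0, 0, 0.03]
    - [0, 0, 0.02]
    - [0, 0, 0]
    - [0, 0, 0]
  twist: [0, 0, 0, 0, 0]

```text
time: 8.43
tool_pos: [545.9, 57.8, 134.2]
tcp_rot: [-3.141, 0.001, -3.013]
contact_force: [-3.8, -0.2, 5.6]
grip_width: 0.2
finger_force: 3.2
```

Call:
arm_command:
  gripper: [0, 0, 0, 0, 0]
  dp:
    - [0, 0, 0.05]
    - [0, 0, 0.05]
    - [0, 0, 0]
    - [0, 0, 0]
    - [0, 0, 0]
  twist: [0, 0, 0, 0, 0]

```text
time: 9.05
tool_pos: [546.0, 57.8, 134.0]
tcp_rot: [-3.141, 0.003, -3.013]
contact_force: [-9.5, -0.3, 22.6]
grip_width: 0.4
finger_force: 11.3
```

The lid is home: at 134.0 mm the force rises to 22 N with no more travel. I lift and go over the green key.

Call:
arm_command:
  gripper: [0, 0, 0, 0, 0]
  dp:
    - [0, 0, -0.4]
    - [0, 0, -0.8]
    - [0, 0, -0.8]
    - [0.6, -1, 0]
    - [1, -1, 0]
  twist: [0, 0, 0, 0, 0]

```text
time: 9.68
tool_pos: [512.9, 2.6, 181.0]
tcp_rot: [-3.141, 0.002, -3.012]
contact_force: [0.0, -0.5, 1.0]
grip_width: 0.0
finger_force: 0.0
```

Call:
arm_command:
  gripper: [0, 0, 0, 0, 0]
  dp:
    - [1, -1, 0]
    - [0, -1, 0]
    - [0, -0.25, 0]
    - [0, 0, 0]
    - [0, 0, 0]
  twist: [0, 0, 0, 0, 0]

```text
time: 10.3
tool_pos: [494.9, -55.0, 180.6]
tcp_rot: [3.141, -0.0, -3.013]
contact_force: [0.5, 0.2, -0.4]
grip_width: 0.7
finger_force: 0.0
```

```bash
python3 - <<'E'
from h import *
o=st(); a=save('wrist','w1.png'); b=save('scene','s4.png')
c=get_calibration('wrist'); T=np.array(c['mount']); R=Ro.from_euler('xyz',o['tcp_rot']).as_matrix()
Rc=R@T[:3,:3]; pc=o['tool_pos']+R@T[:3,3]
def wz(uv,z):
    d=Rc@np.linalg.solve(c['mtx'],[uv[0],uv[1],1.]); return pc+d*(z-pc[2])/d[2]
for col in 'gr':
    try: uv,k=blob(a,col,(0,0,512,384)); print(col,uv,k,wz(uv,95),M(wz(uv,95)))
    except Exception as e: print(e)
cv2.imwrite('pics/c4.png',np.hstack([cv2.resize(a,(400,300))[...,::-1],cv2.resize(b[100:280,130:370],(400,300))[...,::-1]]))
E
```

```text
t 10.3 m [-117.5 -104.2  180.6] w [494.9 -55.  180.6] rot [ 3.141 -0.    -3.013] F [ 0.5  0.2 -0.4] grip 0.7
g [332.07575758 195.52680653] 858 [484.00785415  12.33291285  95.        ] [-119.76754451  -35.96144364   95.        ]
r [245.64618885 209.83503982] 879 [508.12281485 -64.26102633  95.        ] [-105.63504324 -115.00848822   95.        ]
```

View pics/c4.png

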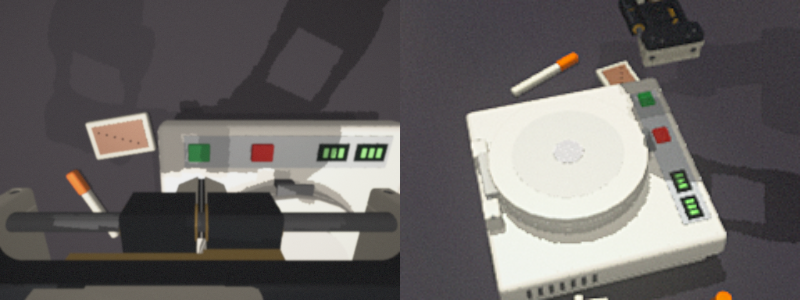

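Left is the wrist view: green key at about (255,196) and red at (335,196) in full pixels, fingers in line with the green key. Right: the lid lies flat and shut, and the bystanders are in place.

```bash
python3 - <<'E'
from h import *
o=st(); a=cv2.imread('pics/w1.png')[...,::-1]
c=get_calibration('wrist'); T=np.array(c['mount']); R=Ro.from_euler('xyz',o['tcp_rot']).as_matrix()
Rc=R@T[:3,:3]; pc=o['tool_pos']+R@T[:3,3]
for col,bx in (('g',(235,175,280,215)),('r',(310,175,360,215))):
    for thr in (1,):
        u0,v0,u1,v1=bx; s=a[v0:v1,u0:u1].astype(int)
        m=(s[...,1]>s[...,0]+30) if col=='g' else (s[...,0]>s[...,1]+60)
        y,x=np.nonzero(m); uv=[x.mean()+u0,y.mean()+v0]
        d=Rc@np.linalg.solve(c['mtx'],[*uv,1.]); P=pc+d*(95-pc[2])/d[2]
        print(col,uv,len(x),x.min()+u0,x.max()+u0,y.min()+v0,y.max()+v0,P,M(P))
E
```

```text
t 10.4 m [-117.6 -104.2  180.6] w [494.9 -55.1 180.6] rot [ 3.141 -0.    -3.012] F [-0.5 -0.1  0.2] grip 0.3
g [np.float64(254.3846153846154), np.float64(195.3913043478261)] 598 241 268 184 207 [493.00398991 -58.02596855  95.        ] [-119.83346244 -106.89308894   95.        ]
r [np.float64(335.571189279732), np.float64(195.47738693467338)] 597 322 350 185 206 [483.48949531  15.4619446   95.        ] [-119.8819225   -32.79182958   95.        ]
```

Call:
arm_command:
  gripper: [0, 0, 0, 0, 0]
  dp:
    - [0.06, -0.07, 0.9]
    - [0, 0, 0.9]
    - [0, 0, 0.8]
    - [0, 0, 0.5]
    - [0, 0, 0.1]
  twist: [0, 0, 0, 0, 0]

```text
time: 11.02
tool_pos: [493.3, -57.4, 100.2]
tcp_rot: [3.141, -0.001, -3.013]
contact_force: [0.2, -0.6, 0.4]
grip_width: 0.5
finger_force: 0.0
```

Call:
arm_command:
  gripper: [0, 0, 0, 0, 0]
  dp:
    - [0, 0, 0.1]
    - [0, 0, 0.1]
    - [0, 0, 0.08]
    - [0, 0, 0]
    - [0, 0, 0]
  twist: [0, 0, 0, 0, 0]

```text
time: 11.65
tool_pos: [493.9, -57.9, 94.1]
tcp_rot: [-3.141, 0.001, -3.013]
contact_force: [0.3, -0.3, 2.3]
grip_width: 0.0
finger_force: 1.2
```

Contact at 94 mm with 2.3 N, so the press has begun. I go on to fully in.

Call:
arm_command:
  gripper: [0, 0, 0, 0, 0]
  dp:
    - [0, 0, 0.06]
    - [0, 0, 0.06]
    - [0, 0, 0.04]
    - [0, 0, 0]
    - [0, 0, 0]
  twist: [0, 0, 0, 0, 0]

```text
time: 12.28
tool_pos: [494.0, -57.9, 91.1]
tcp_rot: [-3.141, 0.002, -3.013]
contact_force: [-3.2, 1.2, 15.3]
grip_width: 0.3
finger_force: 7.7
```

Call:
arm_command:
  gripper: [0, 0, 0, 0, 0]
  dp:
    - [0, 0, -0.3]
    - [0, 0, -0.8]
    - [0, 0, -1]
    - [0, 0, -1]
    - [0, 0, -1]
  twist: [0, 0, 0, 0, 0]

```text
time: 12.9
tool_pos: [493.0, -57.7, 192.5]
tcp_rot: [3.141, -0.001, -3.013]
contact_force: [-0.1, 0.2, 1.1]
grip_width: 0.5
finger_force: 0.0
```

```bash
python3 - <<'E'
from h import *
st(); a=save('scene','s5.png'); b=cv2.imread('pics/s4.png')[...,::-1]
cv2.imwrite('pics/c5.png',np.hstack([cv2.resize(x[100:380,130:370],(400,467))[...,::-1] for x in (b,a)]))
E
```

```text
t 12.9 m [-119.8 -106.6  192.5] w [493.  -57.7 192.5] rot [ 3.141e+00 -1.000e-03 -3.013e+00] F [-0.1  0.2  1.1] grip 0.5
```

View pics/c5.png

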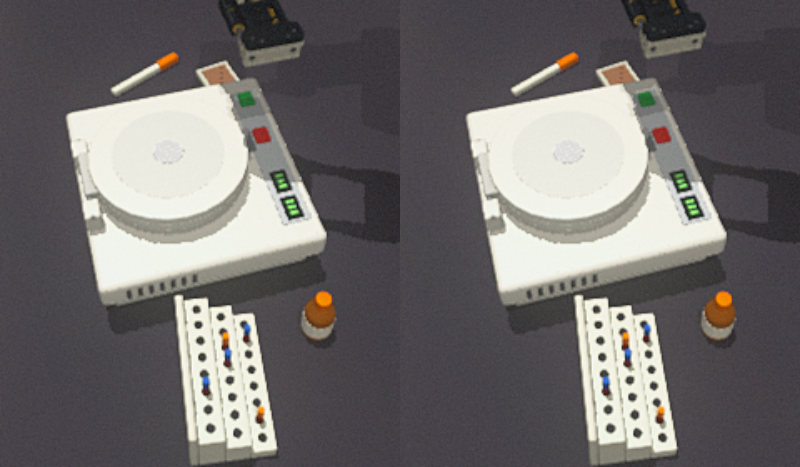

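The two views, before and after the press, match: the lid is shut, the keys are up, the bystanders are in place and the arm is clear. I hand the job in.

```bash
python3 -c "
from h import *
print(close_job())"
```

```text
the job is handed in; nothing more can be done
None
```

I pushed the lid gently home, pressed the green start key fully in and released it, left the stop key and bystanders alone, and handed the job in at about 13 s; the hand-in returned no verdict.

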